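Check a jar's temperature, then hold its sprung clamp arm open

TASK

Pick up the infrared thermometer, aim its lens at the black dot on the white cap of the jar in the shaker from about 8 cm away and hold it steady on the dot for two seconds, then lay it back flat in the middle of its blue mat and let go. After that take the shaker's sprung clamp arm by its orange upright handle, swing it forward, away from the jar, as far as its stop, and finish while still holding it there against its spring so that I can lift the jar out. The jar must stay standing in its cup, and leave everything else on the bench where it is.

Things in the scene. Friction and masses are not known exactly. Their poses are not given: they have to be found in the camera images.
- thermo_center (a point): Hand-held infrared thermometer, a white bar 34 mm wide, 34 mm tall and about 150 mm long, 0.15 kg, lying flat on the blue mat with its grey lens head at its +x end (head up to 43 mm high). This point is the middle of its body, 17 mm above its underside, the place to grip it: across its width (its y axis), from above. x runs along the bar towards the lens head, z is up; the body reaches from 80 mm behind this point to 50 mm ahead, the head to 82 mm ahead.
- lens (a point): Centre of the thermometer's black lens, 70 mm ahead of thermo_center along the bar and 7 mm below it. Its x axis is the line of sight: 45 degrees down and forward when the bar is level (45 degrees between the bar's x and minus z); its y axis is the bar's y.
- mat: Blue rubber mat, 260 x 160 x 4 mm, fixed to the bench; origin at the centre of its underside, x along its long side. The thermometer lies on it and goes back on it.
- jar_dot (a point): Centre of the matt black dot, 30 mm diameter, on top of the white cap of the jar; z is up. The top of the cap is about 140 mm above the bench.
- jar: The jar: amber, white cap with the black dot, 60 mm diameter, 74 mm tall, 0.16 kg, loose in a cup 18 mm high (66 mm inside) on the shaker; origin at the centre of its underside.
- holder: Shaker, white box 210 x 270 mm, 63 mm tall, fixed to the bench, with two blue cups for jars; origin at the centre of its underside, -x is its front (navy panel). In its frame the dotted jar stands at (22, 15) mm, the blue-capped jar at (22, -75) mm and the clamp's pivot at (-35, -85) mm.
- pivot (a point): Point on the upright axis of the clamp arm's pivot, at the height of handle_grip (141 mm above the bench). The pivot bracket and pin reach 129 mm above the bench.
- handle_grip (a point): Grip point of the orange upright handle at the end of the clamp arm: a round post 16 mm in diameter from 107 to 163 mm above the bench, this point 141 mm above it and 22 mm below the post's top. It moves on a level circle of 150 mm radius about the pivot. The aluminium arm below it is 12 mm wide, from 95 to 107 mm above the bench. The nearest jar wall is about 45 mm away with the clamp shut.
- clamp (a joint): Angle of the clamp arm (rad): 0 shut in front of the jar, 0.85 at its stop, fully open. Seen from above it opens counter-clockwise about the pivot, so that the handle swings towards the front of the shaker. Shut, the arm points along the shaker's +y from the pivot. A spring always pulls it shut: about 4.7 N at the handle when shut, 10.3 N at the stop; let go, it snaps back.
- jar_blue: Second amber sample jar with a plain blue cap and no dot, 60 mm diameter, 74 mm tall, in the shaker's other cup; origin at the centre of its underside. Not to be disturbed.
- dish: Closed clear petri dish, 90 mm diameter, 18 mm tall; origin at the centre of its underside. Not to be disturbed.
- rack: Orange tube rack with capped tubes, 90 x 200 x 102 mm; origin at the centre of its underside. Not to be disturbed.
- reagent: Amber reagent bottle with blue cap, 70 mm diameter, 150 mm tall; origin at the centre of its underside. Not to be disturbed.
- beaker: Glass beaker, 72 mm diameter, 95 mm tall; origin at the centre of its underside. Not to be disturbed.
- tipbox: Grey pipette-tip box with clear lid, 85 x 120 x 72 mm; origin at the centre of its underside. Not to be disturbed.
Things that resemble listed ones, but are neither listed nor needed, are in the scene too. What is shaped like the part that bears thermo_center but red is not meant.

How it is judged:
By the outcome, as a careful person would: the job done as asked, in the order asked, and still so for the second after the job is handed in, while the arm keeps its last pose, push and grip.
It also fails if it takes over 72 s, if anything falls off the work surface, if the arm or the gripper's body presses on something with over 40 N, if the wrist force passes 120 N, or if a joint passes its speed limit or range.

ROBOT

A 6-joint arm with a two-finger parallel gripper is mounted at the origin on the work surface. World frame = base frame: x ahead of the robot, y to its left, z up, the work surface at z = 0. Lengths are in m, angles in rad, forces in N, time in s.
With the tool pointing down it reaches from about 0.25 to 0.725 m from the base axis. Payload 4 kg.
Tool frame: the origin (TCP) lies at the very end of the fingers, on their centre line; the grasp point (between the pads) lies 19 mm behind it; x points along the fingers, z is the direction in which the jaws open and shut, and the axes are right-handed (so a half turn about x gives the same grasp; the last joint's range is limited). The gripper opens to 85 mm and grips with 20 to 120 N. Pads are 22 mm wide; open, the fingers measure 114 mm over their backs; the gripper's body (76 mm by 85 mm) begins 54 mm behind the grasp point. The pads swing forward as they close: fully open they stand 13 mm farther back than shut.
Start: joints at [1.299, 0.241, 0.005, 1.335, 0, 1.571], TCP at [0.134, 0.482, 0.231] pointing down, gripper open.
Joint ranges: [-2.72, 2.72], [-1.05, 1.87], [-1.09, 1.28], [-1.99, 2.15], [-1.42, 1.44], [-3.14, 3.14]. Speed limits (rad/s): [2.79, 2.79, 3.14, 3.14, 3.14, 3.14].

INTERFACE

Orientations are given as a unit quaternion [x, y, z, w].
In Python, from workcell import bot gives the robot as it stands.
- The arm moves only by the tool step_arm, never from a script. Its argument "series" is a list of rows, each an object of numbers: "x", "y", "z": the shift along the world's x, y, z in cm; "twist": the turn about the world's z in degrees; "jaw": the finger opening in cm, from 0 to 8.54. In form: [{"x": .., "y": .., "z": .., "twist": .., "jaw": ..}, ...]. A call has 1 to 10 rows; each row is the pose to reach, as a shift and turn from the pose measured when the call began; what a row does not reach only later rows make up. A row lasts 1/12 s, in which the tool goes at most 41.7 mm and 7.16 degrees, less where a joint would pass 70% of its speed; a pose out of reach is approached as far as the arm can. A call with a gripper value outside its range is refused whole. The fingers move at their own pace and stop on an object; the grip force is fixed at half the most. Time passes only in rows, so rows that repeat a pose let the fingers close. It gives the time, the measured TCP pose, the force and the opening at its end, in the units of the state.
- bot.get_obs(): the state, without advancing time (a new reading comes with each control period).
- bot.camera(name): name is "scene" or "top" or "wrist"; returns (picture, depth): 420x560x3 uint8, red, green, blue; 420x560 float32, m along the optical axis (not along the pixel's ray), 0 where there is no reading.
- bot.camera_info(name): a dict with "camera_matrix" (3x3 intrinsics, pixels), "D" ([k1, k2, p1, p2, k3] as OpenCV has them; the pictures are not rectified), "R" (3x3) and "t" (3): a world point X has camera coordinates R X + t; the wrist camera has in their place "mount" (4x4, takes a point from camera to tool coordinates, whose origin is the TCP and whose axes are the tool frame's). Camera axes: x right, y down, z forward; pixel columns grow to the right and rows downward; lengths in m; the calibration is good to about 2 mm. A picture is of the moment at which its call begins: read the wrist's pose just before it. camera_info takes no time and is no camera call.
- bot.job_done(): hands the job in, once; it reports no verdict.
The state is a dict: "clock": time; "joint_pos": joint angles; "joint_vel": joint speeds; "tau": joint torques, N m; "eef_pos": TCP position; "tool_rot": TCP orientation; "ft_force": force on the tool from outside, world axes, zero at the start; "ft_torque": the same for the moment, N m; "grip_width": finger opening in m.
Only numpy, scipy, OpenCV 4.12 (cv2) and the standard library are available. Lean on these libraries where they do the work, as an engineer would, in place of code of your own. Each camera call takes 0.05 s, during which the arm holds its last target.

## Working session

There is one attempt and no reset: what is moved stays moved. The work goes in short steps, Python scripts to look and compute and a tool call to move; the robot and the scene stay as the last step left them, time stands still between calls to the robot, and variables do not carry over. Pictures are saved under pics/ and viewed, and the job is handed in when it is done.

Besides the shell and the picture viewer there is one more tool, called after "Emit:" as name(argument=value, ...) on one line, values as JSON. step_arm: Moves the arm, as the interface text tells. Its arguments: {"type":"object","properties":{"series":{"type":"array","items":{"type":"object","properties":{"x":{"type":"number"},"y":{"type":"number"},"z":{"type":"number"},"twist":{"type":"number"},"jaw":{"type":"number"}}}}},"required":["series"]}

```bash
ls; mkdir -p pics; python3 - <<'E'
from workcell import bot
import cv2,numpy as np
o=bot.get_obs()
for k,v in o.items(): print(k,v)
for n in("scene","top","wrist"):
    p,d=bot.camera(n)
    cv2.imwrite(f"pics/{n}0.png",p[:,:,::-1]); np.save(f"pics/{n}0.npy",d)
    print(n,bot.camera_info(n))
E
```

```text
pics
clock 0.0
joint_pos [1.29898587e+00 2.41391117e-01 3.71003784e-03 1.33517540e+00
 1.51385158e-06 1.57080721e+00]
joint_vel [ 7.98239353e-04  3.29778497e-05 -1.42350069e-03  1.19547336e-03
 -5.25991440e-04  6.31184240e-04]
tau [ 1.13689613e-03 -3.72317612e+01  2.52406740e+01  1.68822234e-02
  1.92575631e-04  1.08151517e-05]
eef_pos [0.13406856 0.48103723 0.23041844]
tool_rot [-0.42808271  0.56371559  0.42720254  0.56255481]
ft_force [ 0.59317196 -0.25662133 -0.18078823]
ft_torque [-0.04586628 -0.01157452  0.01805039]
grip_width 0.08526130958418138
scene {'camera_matrix': array([[389.38269257,   0.        , 278.56224936],
       [  0.        , 389.38269257, 210.71650859],
       [  0.        ,   0.        ,   1.        ]]), 'D': array([0.0052959, 0.       , 0.       , 0.       , 0.       ]), 'R': array([[-0.85205995,  0.52343299,  0.00342706],
       [ 0.37920646,  0.62177037, -0.68527664],
       [-0.36082725, -0.58259721, -0.7282748 ]]), 't': array([ 0.4035484 , -0.12034952,  1.5838529 ])}
top {'camera_matrix': array([[387.48265026,   0.        , 278.77488896],
       [  0.     
[... 275 characters left out ...]
 0.19664648,  0.00376462, -0.98046723]]), 't': array([0.03337041, 0.518385  , 1.12912895])}
wrist {'camera_matrix': array([[369.55573072,   0.        , 285.7509983 ],
       [  0.        , 369.55573072, 210.62627824],
       [  0.        ,   0.        ,   1.        ]]), 'D': array([-0.03007265,  0.        ,  0.        ,  0.        ,  0.        ]), 'mount': array([[-4.30963908e-04, -2.95868141e-01,  9.55228694e-01,
        -1.41613445e-01],
       [-2.57735394e-04, -9.55228718e-01, -2.95868265e-01,
         7.52614011e-02],
       [ 9.99999874e-01, -3.73704787e-04,  3.35413409e-04,
         1.21718914e-04],
       [ 0.00000000e+00,  0.00000000e+00,  0.00000000e+00,
         1.00000000e+00]])}
```

View pics/scene0.png

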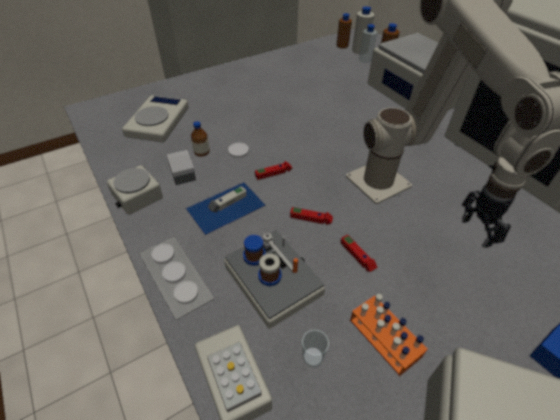

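View pics/top0.png

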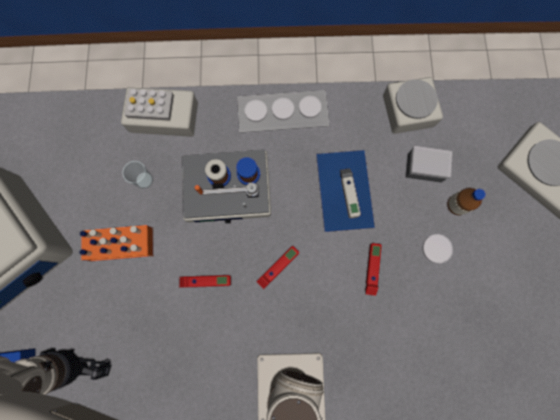

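View pics/wrist0.png

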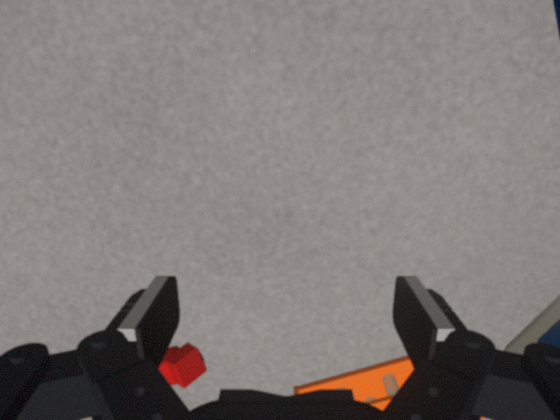

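```bash
cat > h.py <<'E'
import numpy as np,cv2
from workcell import bot
from scipy.spatial.transform import Rotation as Rn
def pose(o): return np.array(o["eef_pos"]),Rn.from_quat(o["tool_rot"]).as_matrix()
def extr(n,o=None):
    c=bot.camera_info(n)
    if n!="wrist": return c,np.array(c["R"]),np.array(c["t"])
    p,R=pose(o); M=np.eye(4);M[:3,:3]=R;M[:3,3]=p
    W=np.linalg.inv(M@c["mount"]); return c,W[:3,:3],W[:3,3]
def px2w(n,uv,z=None,depth=None,o=None):
    c,R,t=extr(n,o)
    r=cv2.undistortPoints(np.array([[uv]],float),c["camera_matrix"],c["D"])[0,0]
    r=np.array([r[0],r[1],1.])
    if depth is not None: return R.T@(r*depth-t)
    C=-R.T@t; d=R.T@r
    return C+d*(z-C[2])/d[2]
def w2px(n,X,o=None):
    c,R,t=extr(n,o)
    return cv2.projectPoints(np.atleast_2d(np.array(X,float)),cv2.Rodrigues(R)[0],t,c["camera_matrix"],c["D"])[0][:,0]
def crop(img,x0,x1,y0,y1,s,fn):
    cv2.imwrite(fn,cv2.resize(img[y0:y1,x0:x1],None,fx=s,fy=s,interpolation=cv2.INTER_CUBIC))
E
python3 - <<'E'
from h import *
t=cv2.imread("pics/top0.png")
crop(t,310,385,145,235,6,"pics/c1.png")
crop(t,172,280,140,230,6,"pics/c2.png")
E
```

```text
(no output)
```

View pics/c1.png

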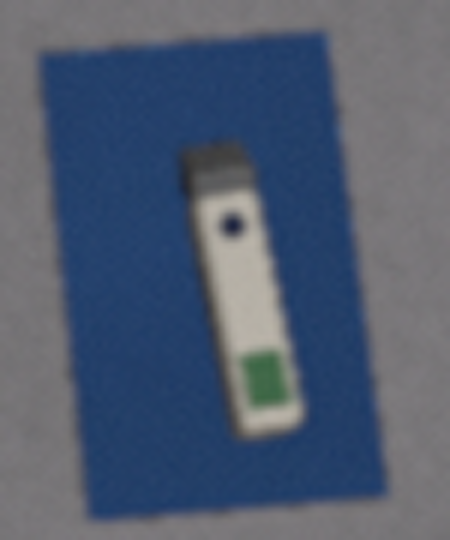

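View pics/c2.png

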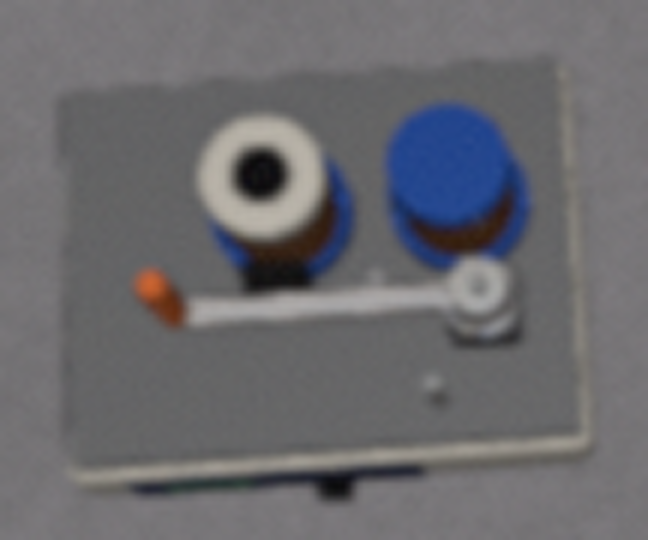

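```bash
python3 - <<'E'
from h import *
np.set_printoptions(precision=4,suppress=True)
f=lambda u,v,ox,oy,z: px2w("top",(ox+(u+.5)/6-.5,oy+(v+.5)/6-.5),z)
m=[f(u,v,310,145,.004) for u,v in((40,52),(327,33),(385,493),(90,518))]
for a in m: print("mat",a)
mc=np.mean(m,0);print("c",mc, [np.linalg.norm(m[i]-m[(i+1)%4]) for i in range(4)])
e=(m[0]+m[1]-m[2]-m[3]);print("mat yaw x",np.degrees(np.arctan2(e[1],e[0])))
for u,v,z in((193,193,.038),(257,188,.038),(303,427,.038),(240,436,.038),(185,150,.047),(243,143,.047),(232,224,.038),(265,378,.038)): print("th",u,v,f(u,v,310,145,z))
print("dot",f(261,174,172,140,.14)); print("cap outline c",f(263,178,172,140,.14));print("handle top",f(152,284,172,140,.163)); print("pivot top",f(482,287,172,140,.129)); print("bluecap",f(448,165,172,140,.14))
for u,v in((58,93),(558,62),(587,445),(75,470)): print("box",f(u,v,172,140,.063))
d=np.load("pics/top0.npy")
for u,v in ((350,195),(215,169),(330,220),(252,188)): print(u,v,px2w("top",(u,v),depth=d[v,u]))
E
```

```text
mat [ 0.7163 -0.1067  0.004 ]
mat [ 0.7231 -0.2637  0.004 ]
mat [ 0.4688 -0.2768  0.004 ]
mat [ 0.4596 -0.1216  0.004 ]
c [ 0.592  -0.1922  0.004 ] [np.float64(0.15720095284545033), np.float64(0.2546458401082994), np.float64(0.15544763699444866), np.float64(0.2571188591312076)]
mat yaw x 3.1386836502348143
th 193 193 [ 0.6246 -0.1798  0.038 ]
th 257 188 [ 0.6265 -0.2134  0.038 ]
th 303 427 [ 0.4989 -0.229   0.038 ]
th 240 436 [ 0.4951 -0.1965  0.038 ]
th 185 150 [ 0.6454 -0.1754  0.047 ]
th 243 143 [ 0.6484 -0.2058  0.047 ]
th 232 224 [ 0.6073 -0.1991  0.038 ]
th 265 378 [ 0.525  -0.2112  0.038 ]
dot [0.6295 0.2005 0.14  ]
cap outline c [0.6275 0.1996 0.14  ]
handle top [0.57   0.2471 0.163 ]
pivot top [0.5734 0.0956 0.129 ]
bluecap [0.6315 0.1105 0.14  ]
box [0.7011 0.3201 0.063 ]
box [0.7106 0.0597 0.063 ]
box [0.5076 0.0486 0.063 ]
box [0.5015 0.3063 0.063 ]
350 195 [ 0.565  -0.2019  0.0386]
215 169 [0.6286 0.201  0.1388]
330 220 [ 0.4942 -0.1405  0.0026]
252 188 [0.5736 0.096  0.1216]
```

```bash
python3 - <<'E'
from h import *
np.set_printoptions(precision=4,suppress=True)
o=bot.get_obs();p,R=pose(o);print(p,R)
print("jaw yaw",np.degrees(np.arctan2(R[1,2],R[0,2])))
E
```

```text
[0.1341 0.4812 0.2306] [[-0.0004 -0.9633  0.2685]
 [-0.0016  0.2685  0.9633]
 [-1.     -0.     -0.0016]]
jaw yaw 74.42722511669432
```

Emit:
step_arm(series=[{"x": 2, "y": -3, "z": 1, "twist": 6, "jaw": 8.5}, {"x": 4, "y": -6, "z": 2, "twist": 12, "jaw": 8.5}, {"x": 6, "y": -9, "z": 2, "twist": 18, "jaw": 8.5}, {"x": 8, "y": -12, "z": 2, "twist": 23, "jaw": 8.5}, {"x": 10, "y": -15, "z": 2, "twist": 23, "jaw": 8.5}, {"x": 12, "y": -18.2, "z": 2, "twist": 23, "jaw": 8.5}, {"x": 14, "y": -21.4, "z": 2, "twist": 23, "jaw": 8.5}, {"x": 16, "y": -24.6, "z": 2, "twist": 23, "jaw": 8.5}, {"x": 18, "y": -27.8, "z": 2, "twist": 23, "jaw": 8.5}, {"x": 20, "y": -31, "z": 2, "twist": 23, "jaw": 8.5}])

```text
clock: 0.98
eef_pos: [0.3345, 0.1694, 0.2506]
tool_rot: [0.532, -0.467, -0.531, -0.466]
ft_force: [0.9, -0.2, -0.3]
grip_width: 0.0854
```

Emit:
step_arm(series=[{"x": 2.4, "y": -3.4}, {"x": 4.8, "y": -6.8}, {"x": 7, "y": -10}, {"x": 9.2, "y": -13.2}, {"x": 11.4, "y": -16.5}, {"x": 13.6, "y": -20}, {"x": 15.8, "y": -23.4}, {"x": 18, "y": -27}, {"x": 20, "y": -30}, {"x": 21.6, "y": -32.6}])

```text
$.series[0]: bad value
```

```bash
python3 - <<'E'
from h import *
o=bot.get_obs();p,R=pose(o);print(o["clock"],p,R,o["joint_pos"])
E
```

```text
0.9833 [0.33446274 0.16944168 0.2506125 ] [[ 3.95073712e-04 -9.91564178e-01 -1.29616065e-01]
 [-1.45967313e-03 -1.29616509e-01  9.91563125e-01]
 [-9.99998857e-01 -2.02543437e-04 -1.49856766e-03]] [ 0.47011872 -0.0172089  -0.23931226  1.34900198 -0.00148029  0.34013688]
```

Emit:
step_arm(series=[{"x": 2.2, "y": -3.4, "z": 0, "twist": 0, "jaw": 8.5}, {"x": 4.4, "y": -6.8, "z": 0, "twist": 0, "jaw": 8.5}, {"x": 6.6, "y": -10.2, "z": 0, "twist": 0, "jaw": 8.5}, {"x": 8.8, "y": -13.6, "z": 0, "twist": 0, "jaw": 8.5}, {"x": 11, "y": -17, "z": 0, "twist": 0, "jaw": 8.5}, {"x": 13.2, "y": -20.4, "z": 0, "twist": 0, "jaw": 8.5}, {"x": 15.4, "y": -23.8, "z": 0, "twist": 0, "jaw": 8.5}, {"x": 17.6, "y": -27.2, "z": 0, "twist": 0, "jaw": 8.5}, {"x": 19.8, "y": -30.6, "z": 0, "twist": 0, "jaw": 8.5}, {"x": 22, "y": -34, "z": 0, "twist": 0, "jaw": 8.5}])

```text
clock: 1.82
eef_pos: [0.5549, -0.1725, 0.2501]
tool_rot: [0.532, -0.467, -0.531, -0.466]
ft_force: [0.7, 0.1, 0.5]
grip_width: 0.0852
```

Emit:
step_arm(series=[{"x": 2.2, "y": -3.2, "z": 0, "twist": 0, "jaw": 8.5}, {"x": 2.2, "y": -3.2, "z": -2, "twist": 0, "jaw": 8.5}, {"x": 2.2, "y": -3.2, "z": -3, "twist": 0, "jaw": 8.5}, {"x": 2.2, "y": -3.2, "z": -3, "twist": 0, "jaw": 8.5}])

```text
clock: 2.15
eef_pos: [0.5746, -0.2039, 0.2159]
tool_rot: [-0.529, 0.468, 0.534, 0.465]
ft_force: [-1.5, 0.8, -1.1]
grip_width: 0.085
```

```bash
python3 - <<'E'
from h import *
o=bot.get_obs();p,R=pose(o);print(o["clock"],p,o["joint_pos"])
print("jaw yaw",np.degrees(np.arctan2(R[1,2],R[0,2])))
i,d=bot.camera("wrist");cv2.imwrite("pics/w1.png",i[:,:,::-1]);np.save("pics/w1.npy",d)
import pickle;pickle.dump(o,open("pics/w1.pkl","wb"))
E
```

```text
2.15 [ 0.57461705 -0.20388312  0.21586123] [-3.40543037e-01  4.75911234e-01  3.05647557e-01  1.40889109e+00
 -8.34583078e-04 -4.69429937e-01]
jaw yaw 97.38419388591187
```

View pics/w1.png

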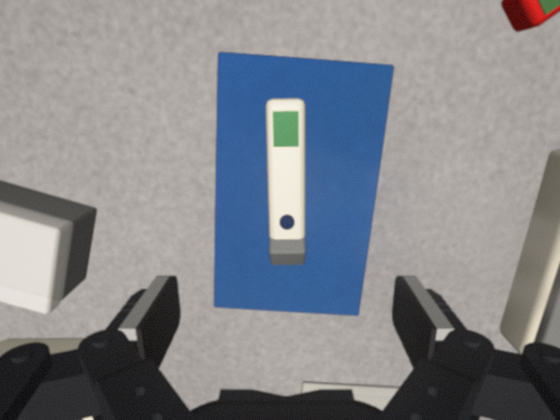

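```bash
python3 - <<'E'
from h import *
import pickle
np.set_printoptions(precision=4,suppress=True)
o=pickle.load(open("pics/w1.pkl","rb"));i=cv2.imread("pics/w1.png")
crop(i,210,400,45,325,2.8,"pics/w1c.png")
d=np.load("pics/w1.npy")
for u,v in((285,200),(285,130),(240,200)): print(px2w("wrist",(u,v),depth=d[v,u],o=o))
# white body mask at top
hsv=cv2.cvtColor(i,cv2.COLOR_BGR2HSV)
pts=[]
for v in (105,150,165,180,195,230,236):
    row=i[v].astype(int); m=np.where((row[250:320].min(1)>150))[0]+250
    a,b=m.min(),m.max(); A=px2w("wrist",(a-.5,v),.038,o=o);B=px2w("wrist",(b+.5,v),.038,o=o)
    print(v,a,b,A,B,np.linalg.norm(A-B)); pts.append((A+B)/2)
pts=np.array(pts);k=np.polyfit(pts[:,0],pts[:,1],1);print("yaw",np.degrees(np.arctan(k[0])),np.polyval(k,.5764))
for v,z in((98,.038),(239,.038),(263,.047),(264,.01)): print(v,px2w("wrist",(287,v),z,o=o))
m=[px2w("wrist",q,.004,o=o) for q in((219,52),(393,66),(359,315),(214,306))]
print(m,np.mean(m,0),[np.linalg.norm(m[j]-m[(j+1)%4]) for j in range(4)])
e=m[2]+m[3]-m[0]-m[1];print(np.degrees(np.arctan2(e[1],e[0])))
E
```

```text
[ 0.5873 -0.2023  0.0364]
[ 0.5257 -0.2102  0.0389]
[ 0.6014 -0.2453  0.0049]
105 266 303 [ 0.5075 -0.229   0.038 ] [ 0.5035 -0.1975  0.038 ] 0.03172081926479161
150 267 303 [ 0.5446 -0.2239  0.038 ] [ 0.5406 -0.1922  0.038 ] 0.03191822831048384
165 268 304 [ 0.5575 -0.2215  0.038 ] [ 0.5534 -0.1895  0.038 ] 0.03228458768837509
180 268 303 [ 0.5707 -0.22    0.038 ] [ 0.5667 -0.1885  0.038 ] 0.03177884406888721
195 269 303 [ 0.5842 -0.2175  0.038 ] [ 0.5802 -0.1865  0.038 ] 0.03126481876298721
230 270 303 [ 0.617  -0.2128  0.038 ] [ 0.6131 -0.1818  0.038 ] 0.03125352091621691
236 270 303 [ 0.6229 -0.2121  0.038 ] [ 0.6189 -0.181   0.038 ] 0.03141159244065537
yaw 8.236011658734716 -0.20291466533144148
98 [ 0.4997 -0.2119  0.038 ]
239 [ 0.6238 -0.1957  0.038 ]
263 [ 0.6437 -0.1932  0.047 ]
264 [ 0.6618 -0.1906  0.01  ]
[array([ 0.468 , -0.2769,  0.004 ]), array([ 0.4594, -0.1205,  0.004 ]), array([ 0.7154, -0.1037,  0.004 ]), array([ 0.7242, -0.2625,  0.004 ])] [ 0.5918 -0.1909  0.004 ] [np.float64(0.15659436125639536), np.float64(0.2564988660386904), np.float64(0.15897717578919723), np.float64(0.256593672193961)]
3.477978856717324
```

View pics/w1c.png

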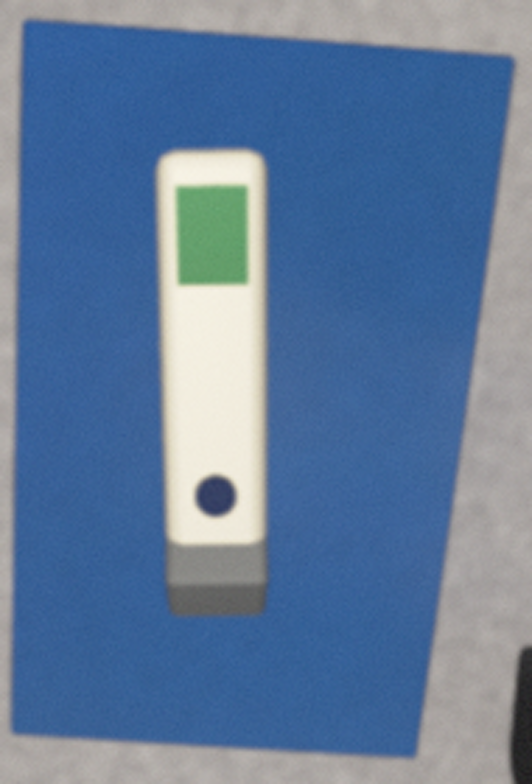

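Emit:
step_arm(series=[{"x": 0.2, "y": 0.1, "z": -4, "twist": 0.5, "jaw": 8.5}, {"x": 0.2, "y": 0.1, "z": -8, "twist": 0.5, "jaw": 8.5}, {"x": 0.2, "y": 0.1, "z": -12, "twist": 0.5, "jaw": 8.5}, {"x": 0.2, "y": 0.1, "z": -14.5, "twist": 0.5, "jaw": 8.5}, {"x": 0.2, "y": 0.1, "z": -16, "twist": 0.5, "jaw": 8.5}, {"x": 0.2, "y": 0.1, "z": -16.5, "twist": 0.5, "jaw": 8.5}, {"x": 0.2, "y": 0.1, "z": -16.5, "twist": 0.5, "jaw": 8.5}, {"x": 0.2, "y": 0.1, "z": -16.5, "twist": 0.5, "jaw": 8.5}])

```text
clock: 2.87
eef_pos: [0.5778, -0.2019, 0.0547]
tool_rot: [-0.533, 0.465, 0.535, 0.463]
ft_force: [0.5, -0.5, 0.4]
grip_width: 0.0849
```

```bash
python3 - <<'E'
from h import *
o=bot.get_obs();p,R=pose(o);print(o["clock"],p,o["ft_force"])
print("jaw yaw",np.degrees(np.arctan2(R[1,2],R[0,2])))
E
```

```text
2.8667 [ 0.57776762 -0.20189559  0.05473834] [ 0.49798438 -0.52382595  0.41961971]
jaw yaw 98.0065012946472
```

Emit:
step_arm(series=[{"x": -0.1, "y": -0.1, "z": -2, "twist": 0, "jaw": 8.5}, {"x": -0.1, "y": -0.1, "z": -3.5, "twist": 0, "jaw": 8.5}, {"x": -0.1, "y": -0.1, "z": -4.2, "twist": 0, "jaw": 8.5}, {"x": -0.1, "y": -0.1, "z": -4.4, "twist": 0, "jaw": 8.5}, {"x": -0.1, "y": -0.1, "z": -4.4, "twist": 0, "jaw": 8.5}, {"x": -0.1, "y": -0.1, "z": -4.4, "twist": 0, "jaw": 8.5}])

```text
clock: 3.37
eef_pos: [0.5778, -0.2032, 0.0122]
tool_rot: [-0.533, 0.464, 0.534, 0.463]
ft_force: [0.4, -0.2, 0.2]
grip_width: 0.0852
```

Emit:
step_arm(series=[{"x": 0, "y": 0, "z": 0, "twist": 0, "jaw": 6}, {"x": 0, "y": 0, "z": 0, "twist": 0, "jaw": 4.5}, {"x": 0, "y": 0, "z": 0, "twist": 0, "jaw": 3}, {"x": 0, "y": 0, "z": 0, "twist": 0, "jaw": 2}, {"x": 0, "y": 0, "z": 0, "twist": 0, "jaw": 2}, {"x": 0, "y": 0, "z": 0, "twist": 0, "jaw": 2}, {"x": 0, "y": 0, "z": 0, "twist": 0, "jaw": 2}, {"x": 0, "y": 0, "z": 0, "twist": 0, "jaw": 2}])

```text
clock: 4.03
eef_pos: [0.5783, -0.2034, 0.0128]
tool_rot: [0.534, -0.464, -0.534, -0.464]
ft_force: [-0.7, -0.5, 3.4]
grip_width: 0.0333
```

```bash
python3 - <<'E'
from h import *
o=bot.get_obs();p,R=pose(o);print(o["clock"],p,o["ft_force"],o["grip_width"])
print("jaw yaw",np.degrees(np.arctan2(R[1,2],R[0,2])))
i,d=bot.camera("wrist");cv2.imwrite("pics/w2.png",i[:,:,::-1]);np.save("pics/w2.npy",d)
E
```

```text
4.0333 [ 0.57831132 -0.20337044  0.01281003] [-0.65490697 -0.46074957  3.41490166] 0.033294270725412016
jaw yaw 98.01217374984545
```

View pics/w2.png

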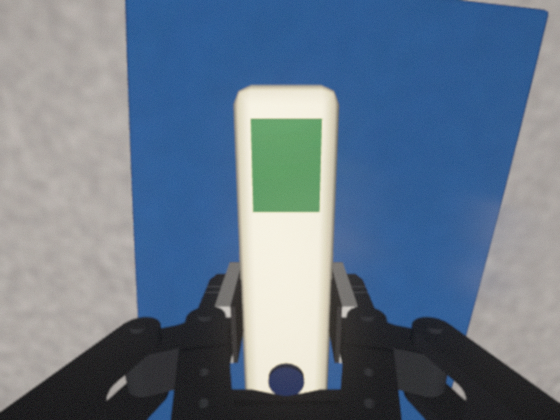

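```bash
python3 - <<'E'
from h import *
s=cv2.imread("pics/scene0.png")
crop(s,220,330,220,330,6,"pics/s0c.png")
E
```

```text
(no output)
```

View pics/s0c.png

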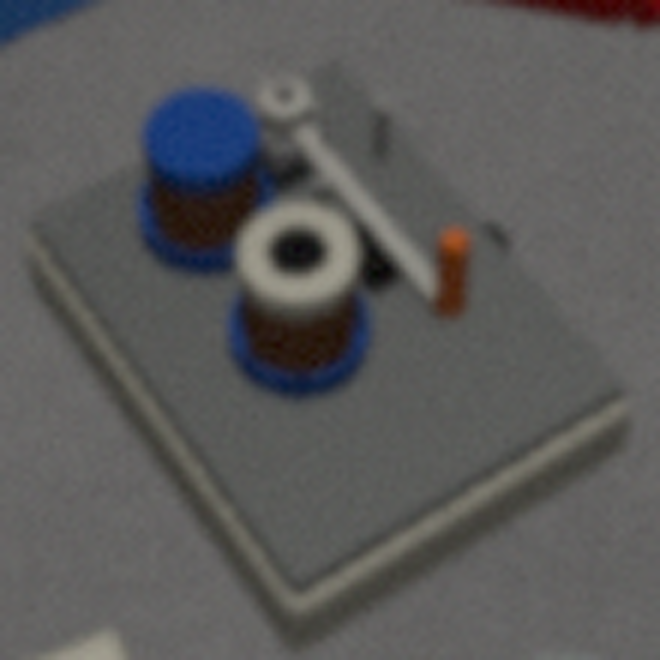

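Emit:
step_arm(series=[{"x": 0, "y": 0, "z": 2, "twist": 0, "jaw": 2}, {"x": 0, "y": 0, "z": 5, "twist": 0, "jaw": 2}, {"x": 0, "y": 0, "z": 8, "twist": 0, "jaw": 2}, {"x": 0, "y": 0, "z": 11, "twist": 0, "jaw": 2}, {"x": 0, "y": 0, "z": 14, "twist": 0, "jaw": 2}, {"x": 0, "y": 0, "z": 17, "twist": 0, "jaw": 2}, {"x": 0, "y": 0, "z": 20, "twist": 0, "jaw": 2}, {"x": 0, "y": 0, "z": 22, "twist": 0, "jaw": 2}, {"x": 0, "y": 0, "z": 22, "twist": 0, "jaw": 2}])

```text
clock: 4.83
eef_pos: [0.5803, -0.2041, 0.2377]
tool_rot: [0.536, -0.463, -0.531, -0.465]
ft_force: [0.4, 0.4, -1.0]
grip_width: 0.033
```

```bash
python3 - <<'E'
from h import *
np.set_printoptions(precision=4,suppress=True)
f=lambda u,v,z: px2w("scene",(220+(u+.5)/6-.5,220+(v+.5)/6-.5),z)
print("dot",f(296,248,.14),"handle",f(455,237,.163),"pivot",f(284,97,.129),"bluecap",f(204,135,.14))
for u,v in((35,228),(300,597),(628,402)): print(f(u,v,.063))
o=bot.get_obs();p,R=pose(o);print(o["clock"],p,o["ft_force"],o["grip_width"])
print("jaw yaw",np.degrees(np.arctan2(R[1,2],R[0,2])))
i,d=bot.camera("wrist");cv2.imwrite("pics/w3.png",i[:,:,::-1])
E
```

```text
dot [0.6299 0.1997 0.14  ] handle [0.5701 0.2482 0.163 ] pivot [0.5823 0.1065 0.129 ] bluecap [0.634  0.1148 0.14  ]
[0.7141 0.0676 0.063 ]
[0.7028 0.3244 0.063 ]
[0.5088 0.3188 0.063 ]
4.8333 [ 0.5803 -0.2041  0.2377] [ 0.387   0.3928 -1.0333] 0.033000740274349016
jaw yaw 98.01309468725532
```

View pics/w3.png

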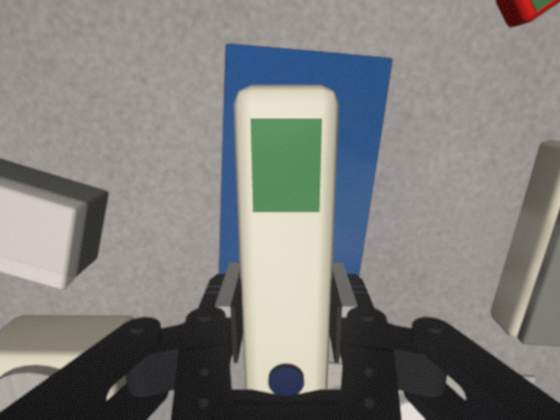

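Emit:
step_arm(series=[{"x": -0.5, "y": 2, "z": 0, "twist": 0, "jaw": 2}, {"x": -1, "y": 5, "z": 0, "twist": 0, "jaw": 2}, {"x": -2, "y": 8.5, "z": 0, "twist": 0, "jaw": 2}, {"x": -3, "y": 12, "z": 0, "twist": 0, "jaw": 2}, {"x": -4, "y": 15.5, "z": 0, "twist": 0, "jaw": 2}, {"x": -5, "y": 19, "z": 0, "twist": 0, "jaw": 2}, {"x": -6, "y": 22.5, "z": 0, "twist": 0, "jaw": 2}, {"x": -7, "y": 26, "z": 0, "twist": 0, "jaw": 2}, {"x": -7.4, "y": 29, "z": 0, "twist": 0, "jaw": 2}, {"x": -7.4, "y": 32, "z": 0, "twist": 0, "jaw": 2}])

```text
clock: 5.72
eef_pos: [0.5026, 0.1175, 0.2323]
tool_rot: [0.534, -0.465, -0.533, -0.462]
ft_force: [1.1, -1.0, -1.3]
grip_width: 0.0333
```

Emit:
step_arm(series=[{"x": 0, "y": 2.5, "z": -1, "twist": 0, "jaw": 2}, {"x": 0, "y": 4.5, "z": -2, "twist": 0, "jaw": 2}, {"x": 0, "y": 6, "z": -3, "twist": 0, "jaw": 2}, {"x": 0, "y": 6.5, "z": -3.5, "twist": 0, "jaw": 2}, {"x": 0, "y": 6.5, "z": -4, "twist": 0, "jaw": 2}, {"x": 0, "y": 6.5, "z": -4, "twist": 0, "jaw": 2}, {"x": 0, "y": 6.5, "z": -4, "twist": 0, "jaw": 2}])

```text
clock: 6.3
eef_pos: [0.5022, 0.1813, 0.1916]
tool_rot: [0.534, -0.466, -0.533, -0.462]
ft_force: [0.2, 0.2, -1.0]
grip_width: 0.0329
```

```bash
python3 - <<'E'
from h import *
o=bot.get_obs();p,R=pose(o);print(o["clock"],p,o["grip_width"])
print("jaw yaw",np.degrees(np.arctan2(R[1,2],R[0,2])),R[:,0])
for n in("top","scene"):
    i,d=bot.camera(n);cv2.imwrite(f"pics/{n}4.png",i[:,:,::-1])
    X=[p+R@np.array([-.019,0,0])]
    if n=="top": crop(i[:,:,::-1],180,290,130,250,5,"pics/t4c.png")
    else: crop(i[:,:,::-1],220,350,200,330,5,"pics/s4c.png")
    print(n,w2px(n,[[.6297,.2001,.14]]))
E
```

```text
6.3 [0.50221949 0.1813202  0.19157205] 0.03290004279112491
jaw yaw 97.98335997573322 [-0.00316766 -0.00454474 -0.99998466]
top [[215.23655333 168.50893001]]
scene [[269.05863434 260.98531181]]
```

View pics/t4c.png

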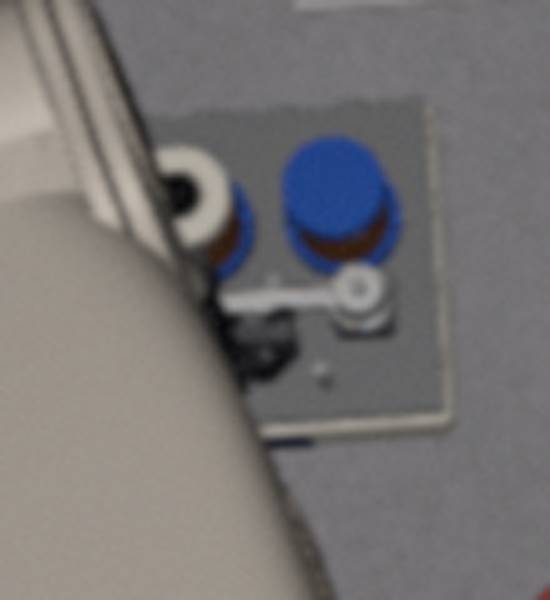

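View pics/s4c.png

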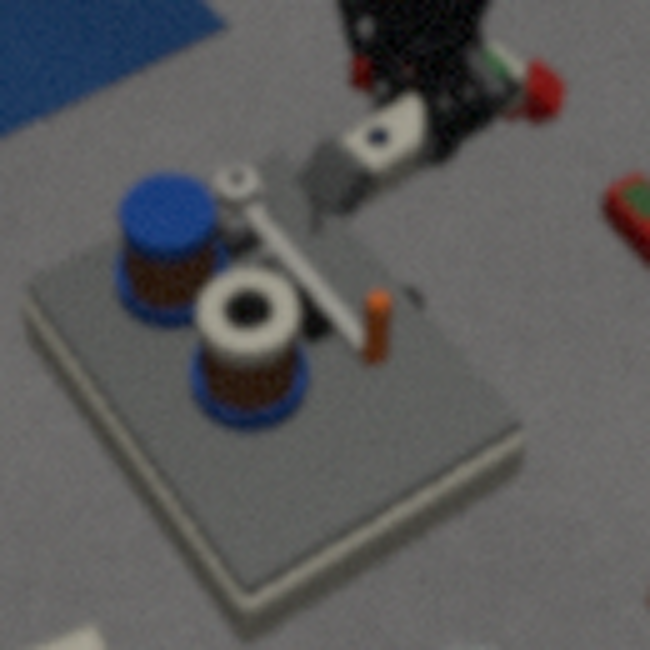

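Emit:
step_arm(series=[{"x": 0.4, "y": 0.15, "z": 0.4, "twist": 0, "jaw": 2}, {"x": 0.4, "y": 0.15, "z": 0.4, "twist": 0, "jaw": 2}, {"x": 0.4, "y": 0.15, "z": 0.4, "twist": 0, "jaw": 2}, {"x": 0.4, "y": 0.15, "z": 0.4, "twist": 0, "jaw": 2}])

```text
clock: 6.73
eef_pos: [0.5074, 0.1828, 0.1972]
tool_rot: [0.534, -0.465, -0.533, -0.463]
ft_force: [-0.9, -0.8, -0.7]
grip_width: 0.0331
```

```bash
python3 - <<'E'
from h import *
np.set_printoptions(precision=4,suppress=True)
o=bot.get_obs();p,R=pose(o);print(o["clock"],p,o["joint_vel"])
print("jaw yaw",np.degrees(np.arctan2(R[1,2],R[0,2])),R[:,0])
i,d=bot.camera("scene");i=i[:,:,::-1];cv2.imwrite("pics/s5.png",i)
crop(i,270,340,200,250,10,"pics/s5c.png")
o=bot.get_obs();p,R=pose(o);print(p)
c=p+R@np.array([-.0082,0,0]); u=np.array([np.cos(np.radians(8)),np.sin(np.radians(8)),0]); c=c-.002*u
b=c+.0315*u+[0,0,.017]; print("pred button",w2px("scene",[b]),b)
v=u*2**-.5-[0,0,2**-.5]; L=c+.07*u-[0,0,.007]
t=(.14-L[2])/v[2]; print("lens",L,"hit",L+t*v,"dist",t)
E
```

```text
6.7333 [0.5074 0.1828 0.1972] [ 0.0058  0.0026 -0.0107 -0.0008  0.0006  0.002 ]
jaw yaw 97.92228521655885 [-0.0001 -0.0032 -1.    ]
[0.5071 0.1828 0.197 ]
pred button [[294.2761 227.0684]] [0.5363 0.1869 0.2222]
lens [0.5744 0.1923 0.1982] hit [0.632  0.2004 0.14  ] dist 0.08225317535815475
```

View pics/s5c.png

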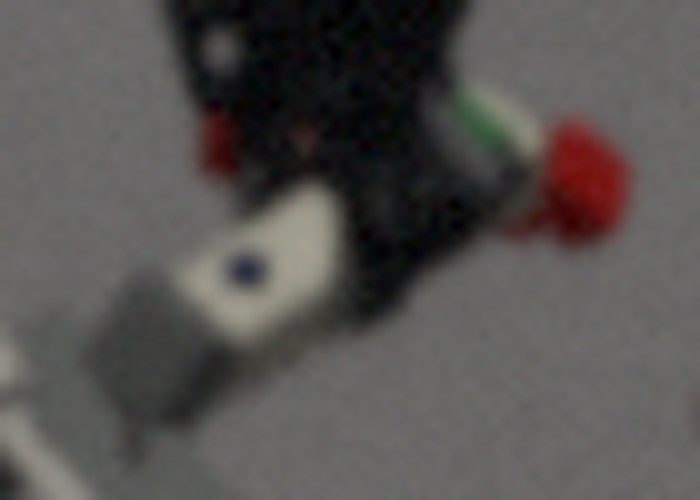

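Emit:
step_arm(series=[{"x": -0.2, "y": 0, "z": -0.1, "twist": 0, "jaw": 2}, {"x": -0.2, "y": 0, "z": -0.1, "twist": 0, "jaw": 2}, {"x": -0.2, "y": 0, "z": -0.1, "twist": 0, "jaw": 2}, {"x": -0.2, "y": 0, "z": -0.1, "twist": 0, "jaw": 2}, {"x": -0.2, "y": 0, "z": -0.1, "twist": 0, "jaw": 2}, {"x": -0.2, "y": 0, "z": -0.1, "twist": 0, "jaw": 2}, {"x": -0.2, "y": 0, "z": -0.1, "twist": 0, "jaw": 2}, {"x": -0.2, "y": 0, "z": -0.1, "twist": 0, "jaw": 2}, {"x": -0.2, "y": 0, "z": -0.1, "twist": 0, "jaw": 2}, {"x": -0.2, "y": 0, "z": -0.1, "twist": 0, "jaw": 2}])

```text
clock: 7.62
eef_pos: [0.5052, 0.1828, 0.196]
tool_rot: [0.534, -0.465, -0.533, -0.463]
ft_force: [-0.6, 0.0, -1.3]
grip_width: 0.0327
```

Emit:
step_arm(series=[{"x": 0, "y": 0, "z": 0, "twist": 0, "jaw": 2}, {"x": 0, "y": 0, "z": 0, "twist": 0, "jaw": 2}, {"x": 0, "y": 0, "z": 0, "twist": 0, "jaw": 2}, {"x": 0, "y": 0, "z": 0, "twist": 0, "jaw": 2}, {"x": 0, "y": 0, "z": 0, "twist": 0, "jaw": 2}, {"x": 0, "y": 0, "z": 0, "twist": 0, "jaw": 2}, {"x": 0, "y": 0, "z": 0, "twist": 0, "jaw": 2}, {"x": 0, "y": 0, "z": 0, "twist": 0, "jaw": 2}, {"x": 0, "y": 0, "z": 0, "twist": 0, "jaw": 2}, {"x": 0, "y": 0, "z": 0, "twist": 0, "jaw": 2}])

```text
clock: 8.45
eef_pos: [0.5051, 0.1828, 0.1959]
tool_rot: [0.534, -0.465, -0.533, -0.463]
ft_force: [-0.1, -0.7, -0.5]
grip_width: 0.0329
```

Emit:
step_arm(series=[{"x": 0, "y": 0, "z": 0, "twist": 0, "jaw": 2}, {"x": 0, "y": 0, "z": 0, "twist": 0, "jaw": 2}, {"x": 0, "y": 0, "z": 0, "twist": 0, "jaw": 2}, {"x": 0, "y": 0, "z": 0, "twist": 0, "jaw": 2}, {"x": 0, "y": 0, "z": 0, "twist": 0, "jaw": 2}, {"x": 0, "y": 0, "z": 0, "twist": 0, "jaw": 2}, {"x": 0, "y": 0, "z": 0, "twist": 0, "jaw": 2}, {"x": 0, "y": 0, "z": 0, "twist": 0, "jaw": 2}, {"x": 0, "y": 0, "z": 0, "twist": 0, "jaw": 2}, {"x": 0, "y": 0, "z": 0, "twist": 0, "jaw": 2}])

```text
clock: 9.28
eef_pos: [0.5051, 0.1828, 0.1959]
tool_rot: [0.534, -0.465, -0.533, -0.463]
ft_force: [0.3, -0.3, -1.3]
grip_width: 0.0329
```

Emit:
step_arm(series=[{"x": 0, "y": 0, "z": 0, "twist": 0, "jaw": 2}, {"x": 0, "y": 0, "z": 0, "twist": 0, "jaw": 2}, {"x": 0, "y": 0, "z": 0, "twist": 0, "jaw": 2}, {"x": 0, "y": 0, "z": 0, "twist": 0, "jaw": 2}, {"x": 0, "y": 0, "z": 0, "twist": 0, "jaw": 2}, {"x": 0, "y": 0, "z": 0, "twist": 0, "jaw": 2}, {"x": 0, "y": 0, "z": 0, "twist": 0, "jaw": 2}, {"x": 0, "y": 0, "z": 0, "twist": 0, "jaw": 2}, {"x": 0, "y": 0, "z": 0, "twist": 0, "jaw": 2}, {"x": 0, "y": 0, "z": 0, "twist": 0, "jaw": 2}])

```text
clock: 10.12
eef_pos: [0.5051, 0.1828, 0.196]
tool_rot: [0.534, -0.465, -0.533, -0.463]
ft_force: [0.1, 0.9, -1.3]
grip_width: 0.033
```

Emit:
step_arm(series=[{"x": 0, "y": 0, "z": 2, "twist": 0, "jaw": 2}, {"x": 0, "y": -1, "z": 4, "twist": 0, "jaw": 2}, {"x": 0, "y": -4, "z": 4, "twist": -1, "jaw": 2}, {"x": 0.5, "y": -7.5, "z": 4, "twist": -2, "jaw": 2}, {"x": 1, "y": -11, "z": 4, "twist": -3, "jaw": 2}, {"x": 2, "y": -14.5, "z": 4, "twist": -4, "jaw": 2}, {"x": 3, "y": -18, "z": 4, "twist": -4.7, "jaw": 2}, {"x": 4, "y": -21.5, "z": 4, "twist": -4.7, "jaw": 2}, {"x": 5, "y": -25, "z": 4, "twist": -4.7, "jaw": 2}, {"x": 6, "y": -28.5, "z": 4, "twist": -4.7, "jaw": 2}])

```text
clock: 10.95
eef_pos: [0.5653, -0.104, 0.2361]
tool_rot: [0.515, -0.487, -0.513, -0.485]
ft_force: [0.7, 0.3, -1.3]
grip_width: 0.0328
```

Emit:
step_arm(series=[{"x": 1, "y": -3, "z": -1, "twist": 0, "jaw": 2}, {"x": 2, "y": -6, "z": -3, "twist": 0, "jaw": 2}, {"x": 2.7, "y": -8, "z": -6, "twist": 0, "jaw": 2}, {"x": 2.9, "y": -9, "z": -9, "twist": 0, "jaw": 2}, {"x": 2.9, "y": -9, "z": -12, "twist": 0, "jaw": 2}, {"x": 2.9, "y": -9, "z": -14.5, "twist": 0, "jaw": 2}, {"x": 2.9, "y": -9, "z": -16.5, "twist": 0, "jaw": 2}, {"x": 2.9, "y": -9, "z": -17, "twist": 0, "jaw": 2}, {"x": 2.9, "y": -9, "z": -17, "twist": 0, "jaw": 2}, {"x": 2.9, "y": -9, "z": -17, "twist": 0, "jaw": 2}])

```text
clock: 11.78
eef_pos: [0.5949, -0.1941, 0.0669]
tool_rot: [0.515, -0.486, -0.513, -0.485]
ft_force: [0.4, -0.3, 0.1]
grip_width: 0.0327
```

```bash
python3 - <<'E'
from h import *
o=bot.get_obs();p,R=pose(o);print(o["clock"],p,o["ft_force"])
print("jaw yaw",np.degrees(np.arctan2(R[1,2],R[0,2])),R[:,0])
E
```

```text
11.7833 [ 0.59493682 -0.19406277  0.06687175] [ 0.38952211 -0.33501109  0.08272143]
jaw yaw 93.24273944731522 [ 4.20372216e-04 -3.60429808e-03 -9.99993416e-01]
```

Emit:
step_arm(series=[{"x": -0.1, "y": 0.2, "z": -2, "twist": 0, "jaw": 2}, {"x": -0.1, "y": 0.2, "z": -3.5, "twist": 0, "jaw": 2}, {"x": -0.1, "y": 0.2, "z": -4.3, "twist": 0, "jaw": 2}, {"x": -0.1, "y": 0.2, "z": -4.7, "twist": 0, "jaw": 2}, {"x": -0.1, "y": 0.2, "z": -5, "twist": 0, "jaw": 2}, {"x": -0.1, "y": 0.2, "z": -5.2, "twist": 0, "jaw": 2}, {"x": -0.1, "y": 0.2, "z": -5.3, "twist": 0, "jaw": 2}, {"x": -0.1, "y": 0.2, "z": -5.3, "twist": 0, "jaw": 2}])

```text
clock: 12.45
eef_pos: [0.5944, -0.1923, 0.0145]
tool_rot: [0.515, -0.486, -0.513, -0.485]
ft_force: [-0.0, -0.5, -1.8]
grip_width: 0.033
```

Emit:
step_arm(series=[{"x": 0, "y": 0, "z": -0.1, "twist": 0, "jaw": 2}, {"x": 0, "y": 0, "z": -0.15, "twist": 0, "jaw": 2}, {"x": 0, "y": 0, "z": -0.2, "twist": 0, "jaw": 2}, {"x": 0, "y": 0, "z": -0.2, "twist": 0, "jaw": 2}])

```text
clock: 12.78
eef_pos: [0.5947, -0.1924, 0.013]
tool_rot: [0.516, -0.486, -0.512, -0.485]
ft_force: [-0.7, -0.6, 0.5]
grip_width: 0.0332
```

Emit:
step_arm(series=[{"x": 0, "y": 0, "z": 0, "twist": 0, "jaw": 4}, {"x": 0, "y": 0, "z": 0, "twist": 0, "jaw": 5}, {"x": 0, "y": 0, "z": 0, "twist": 0, "jaw": 6.5}, {"x": 0, "y": 0, "z": 0, "twist": 0, "jaw": 8}, {"x": 0, "y": 0, "z": 0, "twist": 0, "jaw": 8.5}, {"x": 0, "y": 0, "z": 0, "twist": 0, "jaw": 8.5}, {"x": 0, "y": 0, "z": 0, "twist": 0, "jaw": 8.5}, {"x": 0, "y": 0, "z": 0, "twist": 0, "jaw": 8.5}])

```text
clock: 13.45
eef_pos: [0.5947, -0.1924, 0.0129]
tool_rot: [0.516, -0.486, -0.512, -0.485]
ft_force: [0.0, 0.2, 0.1]
grip_width: 0.0851
```

Emit:
step_arm(series=[{"x": 0, "y": 0, "z": 2, "twist": 0, "jaw": 8.5}, {"x": 0, "y": 0, "z": 5, "twist": 0, "jaw": 8.5}, {"x": 0, "y": 0, "z": 9, "twist": 0, "jaw": 8.5}, {"x": 0, "y": 0, "z": 13, "twist": 0, "jaw": 8.5}, {"x": 0, "y": 0, "z": 17, "twist": 0, "jaw": 8.5}, {"x": 0, "y": 0, "z": 21, "twist": 0, "jaw": 8.5}, {"x": 0, "y": 0, "z": 24, "twist": 0, "jaw": 8.5}, {"x": 0, "y": 0, "z": 24, "twist": 0, "jaw": 8.5}, {"x": 0, "y": 0, "z": 24, "twist": 0, "jaw": 8.5}])

```text
clock: 14.2
eef_pos: [0.5961, -0.1928, 0.256]
tool_rot: [0.517, -0.485, -0.51, -0.486]
ft_force: [-0.2, -0.1, -0.5]
grip_width: 0.085
```

```bash
python3 - <<'E'
from h import *
import pickle
o=bot.get_obs();p,R=pose(o);print(o["clock"],p,o["ft_force"],o["joint_pos"])
i,d=bot.camera("wrist");cv2.imwrite("pics/w6.png",i[:,:,::-1]);pickle.dump(o,open("pics/w6.pkl","wb"))
E
```

```text
14.2 [ 0.59607399 -0.19281868  0.25599352] [-0.17563751 -0.13349998 -0.47822877] [-0.31126575  0.48822459  0.42820134  1.50108803 -0.0032857  -0.36773155]
```

View pics/w6.png

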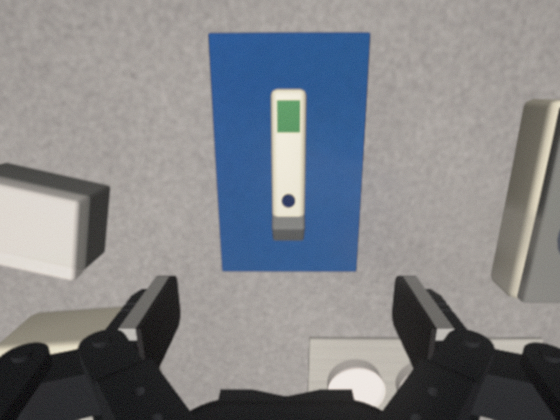

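Emit:
step_arm(series=[{"x": 0, "y": 2, "z": 0, "twist": -5, "jaw": 8}, {"x": 0, "y": 5, "z": 0, "twist": -12, "jaw": 7}, {"x": 0, "y": 8.5, "z": 0, "twist": -19, "jaw": 6}, {"x": 0, "y": 12, "z": 0, "twist": -26, "jaw": 5}, {"x": 0, "y": 15.5, "z": 0, "twist": -33, "jaw": 4}, {"x": -0.5, "y": 19, "z": 0, "twist": -40, "jaw": 4}, {"x": -1, "y": 22.5, "z": 0, "twist": -47, "jaw": 4}, {"x": -1.5, "y": 26, "z": 0, "twist": -54, "jaw": 4}, {"x": -2, "y": 29.5, "z": 0, "twist": -61, "jaw": 4}, {"x": -2.6, "y": 33, "z": 0, "twist": -68, "jaw": 4}])

```text
clock: 15.08
eef_pos: [0.5674, 0.1389, 0.2509]
tool_rot: [-0.154, 0.694, 0.151, 0.687]
ft_force: [1.0, -0.6, 0.9]
grip_width: 0.0401
```

Emit:
step_arm(series=[{"x": 0, "y": 3, "z": 0, "twist": -7, "jaw": 4}, {"x": 0, "y": 6, "z": 0, "twist": -14, "jaw": 4}, {"x": 0, "y": 9, "z": 0, "twist": -20, "jaw": 4}, {"x": 0, "y": 10.5, "z": 0, "twist": -22.5, "jaw": 4}, {"x": 0, "y": 11, "z": 0, "twist": -22.5, "jaw": 4}, {"x": 0, "y": 11, "z": 0, "twist": -22.5, "jaw": 4}, {"x": 0, "y": 11, "z": 0, "twist": -22.5, "jaw": 4}])

```text
clock: 15.67
eef_pos: [0.5668, 0.2481, 0.2493]
tool_rot: [-0.017, 0.711, 0.013, 0.703]
ft_force: [0.0, -0.4, 0.1]
grip_width: 0.0398
```

```bash
python3 - <<'E'
from h import *
import pickle
o=bot.get_obs();p,R=pose(o);print(o["clock"],p,o["ft_force"],o["joint_pos"])
print("jaw yaw",np.degrees(np.arctan2(R[1,2],R[0,2])),R[:,0])
i,d=bot.camera("wrist");cv2.imwrite("pics/w7.png",i[:,:,::-1]);pickle.dump(o,open("pics/w7.pkl","wb"));np.save("pics/w7.npy",d)
E
```

```text
15.6667 [0.56681775 0.24806072 0.24932   ] [ 0.02102926 -0.42127256  0.10844441] [4.12325729e-01 4.91934371e-01 4.17016016e-01 1.50866970e+00
 4.08010510e-04 1.94056045e+00]
jaw yaw 2.436983267145798 [-0.01188285 -0.00475222 -0.9999181 ]
```

View pics/w7.png

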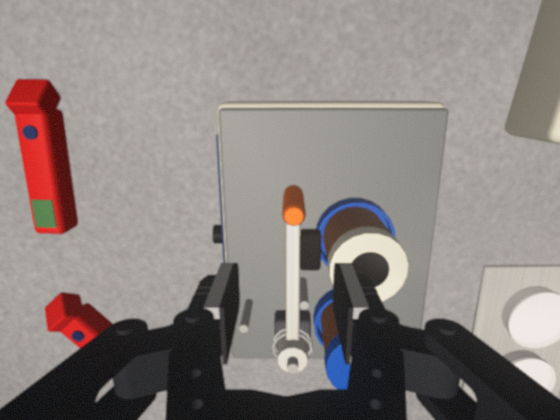

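```bash
python3 - <<'E'
from h import *
import pickle
np.set_printoptions(precision=4,suppress=True)
o=pickle.load(open("pics/w7.pkl","rb"));d=np.load("pics/w7.npy")
i=cv2.imread("pics/w7.png")
crop(i,260,330,170,375,2.9,"pics/w7c.png")
print("handle",px2w("wrist",(294,213),.163,o=o),px2w("wrist",(294,213),depth=d[213,294],o=o))
print("base of handle",px2w("wrist",(293,188),.107,o=o))
print("pivot",px2w("wrist",(292,352),depth=d[352,292],o=o),px2w("wrist",(292,357),.129,o=o))
print("dot",px2w("wrist",(371,269),.14,o=o))
m=[px2w("wrist",q,.063,o=o) for q in((219,107),(446,109))];print(m)
E
```

```text
handle [0.5713 0.2514 0.163 ] [0.5713 0.2514 0.163 ]
base of handle [0.5709 0.2541 0.107 ]
pivot [0.577  0.1086 0.1186] [0.5768 0.1117 0.129 ]
dot [0.6315 0.2028 0.14  ]
[array([0.5049, 0.3118, 0.063 ]), array([0.6994, 0.3189, 0.063 ])]
```

View pics/w7c.png

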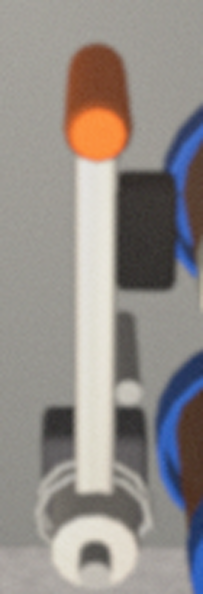

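Emit:
step_arm(series=[{"x": 0.4, "y": 0.1, "z": -1, "twist": 0, "jaw": 4}, {"x": 0.4, "y": 0.1, "z": -3, "twist": 0, "jaw": 4}, {"x": 0.4, "y": 0.1, "z": -5, "twist": 0, "jaw": 4}, {"x": 0.4, "y": 0.1, "z": -6.5, "twist": 0, "jaw": 4}, {"x": 0.4, "y": 0.1, "z": -7, "twist": 0, "jaw": 4}, {"x": 0.4, "y": 0.1, "z": -7, "twist": 0, "jaw": 4}, {"x": 0.4, "y": 0.1, "z": -7, "twist": 0, "jaw": 4}])

```text
clock: 16.3
eef_pos: [0.5714, 0.2478, 0.18]
tool_rot: [-0.016, 0.711, 0.013, 0.703]
ft_force: [0.8, 0.4, 0.8]
grip_width: 0.04
```

```bash
python3 - <<'E'
from h import *
import pickle
o=bot.get_obs();p,R=pose(o);print(o["clock"],p,o["ft_force"])
print("jaw yaw",np.degrees(np.arctan2(R[1,2],R[0,2])),R[:,0])
i,d=bot.camera("wrist");cv2.imwrite("pics/w8.png",i[:,:,::-1]);pickle.dump(o,open("pics/w8.pkl","wb"))
print(px2w("wrist",(294,255),.163,o=o))
E
```

```text
16.3 [0.57140261 0.24778269 0.17997898] [0.79261886 0.36551276 0.7754604 ]
jaw yaw 2.3094996429114527 [-0.01116812 -0.00443825 -0.99992778]
[0.57517896 0.25274304 0.163     ]
```

View pics/w8.png

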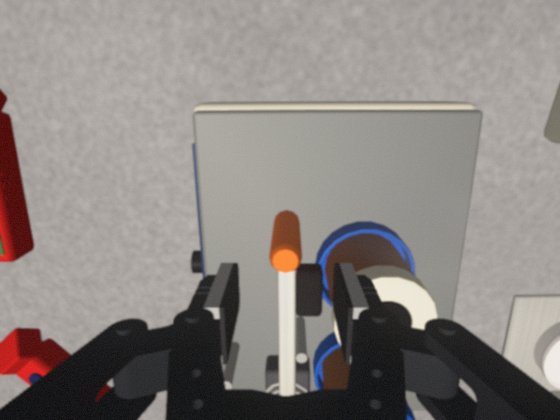

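Emit:
step_arm(series=[{"x": 0, "y": 0.15, "z": 0, "twist": 0, "jaw": 3.4}, {"x": 0, "y": 0.15, "z": -1, "twist": 0, "jaw": 3.4}, {"x": 0, "y": 0.15, "z": -2, "twist": 0, "jaw": 3.4}, {"x": 0, "y": 0.15, "z": -3.2, "twist": 0, "jaw": 3.4}, {"x": 0, "y": 0.15, "z": -4.4, "twist": 0, "jaw": 3.4}, {"x": 0, "y": 0.15, "z": -5.2, "twist": 0, "jaw": 3.4}, {"x": 0, "y": 0.15, "z": -5.7, "twist": 0, "jaw": 3.4}, {"x": 0, "y": 0.15, "z": -5.7, "twist": 0, "jaw": 3.4}, {"x": 0, "y": 0.15, "z": -5.7, "twist": 0, "jaw": 3.4}])

```text
clock: 17.1
eef_pos: [0.5717, 0.2497, 0.1236]
tool_rot: [-0.016, 0.711, 0.013, 0.703]
ft_force: [0.2, 0.5, -0.0]
grip_width: 0.0336
```

Emit:
step_arm(series=[{"x": 0, "y": 0, "z": 0, "twist": 0, "jaw": 2.5}, {"x": 0, "y": 0, "z": 0, "twist": 0, "jaw": 2}, {"x": 0, "y": 0, "z": 0, "twist": 0, "jaw": 1}, {"x": 0, "y": 0, "z": 0, "twist": 0, "jaw": 0.5}, {"x": 0, "y": 0, "z": 0, "twist": 0, "jaw": 0.5}, {"x": 0, "y": 0, "z": 0, "twist": 0, "jaw": 0.5}, {"x": 0, "y": 0, "z": 0, "twist": 0, "jaw": 0.5}])

```text
clock: 17.68
eef_pos: [0.5706, 0.2499, 0.1246]
tool_rot: [-0.016, 0.711, 0.013, 0.703]
ft_force: [-4.7, -0.1, 3.5]
grip_width: 0.0147
```

```bash
python3 - <<'E'
from h import *
import pickle
o=bot.get_obs();p,R=pose(o);print(o["clock"],p,o["ft_force"],o["ft_torque"])
print("jaw yaw",np.degrees(np.arctan2(R[1,2],R[0,2])),R[:,0])
i,d=bot.camera("wrist");cv2.imwrite("pics/w9.png",i[:,:,::-1])
E
```

```text
17.6833 [0.57062046 0.24991652 0.12455262] [-4.71003298 -0.05047414  3.50688165] [-0.04685067  0.61760149  0.08011086]
jaw yaw 2.366884912285908 [-0.01138361 -0.00352177 -0.999929  ]
```

View pics/w9.png

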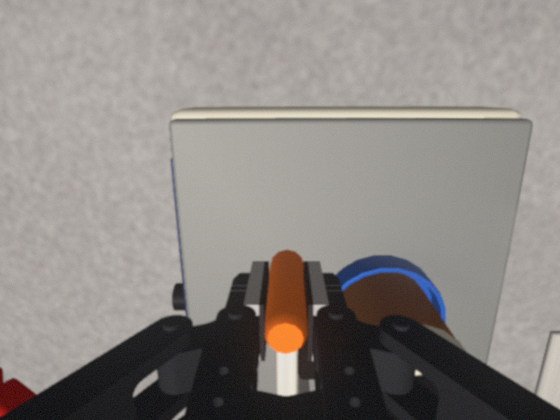

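```bash
cat > arc.py <<'E'
from h import *
import sys
o=bot.get_obs();p,R=pose(o)
P=np.array([.5771,.0996]); r=p[:2]-P; a=np.degrees(np.arctan2(r[1],r[0]))
print(o["clock"],p,"F",o["ft_force"],"ang",a-92.5,"rad",np.hypot(*r),"jaw",np.degrees(np.arctan2(R[1,2],R[0,2])),o["grip_width"])
for k in range(1,11):
    t=np.radians(a+float(sys.argv[1])*k); print(k,((P+.15*np.array([np.cos(t),np.sin(t)])-p[:2])*100).round(2),float(sys.argv[1])*k)
E
python3 arc.py 1.6
```

```text
17.7333 [0.57062505 0.24993745 0.12456772] F [-5.52740864 -0.86897099  3.87853324] ang -0.03382736792757157 rad 0.15047682476933427 jaw 2.3657596278164665 0.014500945330171093
1 [-0.42 -0.07] 1.6
2 [-0.83 -0.11] 3.2
3 [-1.25 -0.15] 4.800000000000001
4 [-1.66 -0.21] 6.4
5 [-2.08 -0.28] 8.0
6 [-2.49 -0.37] 9.600000000000001
7 [-2.9  -0.46] 11.200000000000001
8 [-3.3  -0.56] 12.8
9 [-3.7  -0.68] 14.4
10 [-4.1  -0.81] 16.0
```

Emit:
step_arm(series=[{"x": -0.42, "y": -0.02, "z": 0, "twist": 1.6, "jaw": 0.5}, {"x": -0.83, "y": -0.06, "z": 0, "twist": 3.2, "jaw": 0.5}, {"x": -1.25, "y": -0.1, "z": 0, "twist": 4.8, "jaw": 0.5}, {"x": -1.66, "y": -0.16, "z": 0, "twist": 6.4, "jaw": 0.5}, {"x": -2.08, "y": -0.24, "z": 0, "twist": 8, "jaw": 0.5}, {"x": -2.49, "y": -0.32, "z": 0, "twist": 9.6, "jaw": 0.5}, {"x": -2.9, "y": -0.42, "z": 0, "twist": 11.2, "jaw": 0.5}, {"x": -3.3, "y": -0.52, "z": 0, "twist": 12.8, "jaw": 0.5}, {"x": -3.7, "y": -0.65, "z": 0, "twist": 14.4, "jaw": 0.5}, {"x": -4.1, "y": -0.78, "z": 0, "twist": 16, "jaw": 0.5}])

```text
clock: 18.57
eef_pos: [0.5315, 0.2429, 0.1247]
tool_rot: [-0.114, 0.7, 0.112, 0.696]
ft_force: [4.8, 1.8, -5.9]
grip_width: 0.0145
```

```bash
python3 arc.py 1.6
```

```text
18.5667 [0.53145309 0.24287837 0.12468297] F [ 4.82636612  1.82261388 -5.87947994] ang 15.171307562651108 rad 0.15037396998175184 jaw 18.405797201884393 0.014519844823598239
1 [-0.39 -0.17] 1.6
2 [-0.78 -0.31] 3.2
3 [-1.17 -0.47] 4.800000000000001
4 [-1.55 -0.63] 6.4
5 [-1.93 -0.81] 8.0
6 [-2.31 -1.  ] 9.600000000000001
7 [-2.68 -1.19] 11.200000000000001
8 [-3.04 -1.4 ] 12.8
9 [-3.4  -1.62] 14.4
10 [-3.75 -1.84] 16.0
```

Emit:
step_arm(series=[{"x": -0.4, "y": -0.13, "z": 0, "twist": 1.6, "jaw": 0.5}, {"x": -0.8, "y": -0.27, "z": 0, "twist": 3.2, "jaw": 0.5}, {"x": -1.2, "y": -0.43, "z": 0, "twist": 4.8, "jaw": 0.5}, {"x": -1.58, "y": -0.6, "z": 0, "twist": 6.4, "jaw": 0.5}, {"x": -1.96, "y": -0.78, "z": 0, "twist": 8, "jaw": 0.5}, {"x": -2.34, "y": -0.97, "z": 0, "twist": 9.6, "jaw": 0.5}, {"x": -2.71, "y": -1.17, "z": 0, "twist": 11.2, "jaw": 0.5}, {"x": -3.07, "y": -1.38, "z": 0, "twist": 12.8, "jaw": 0.5}, {"x": -3.43, "y": -1.6, "z": 0, "twist": 14.4, "jaw": 0.5}, {"x": -3.78, "y": -1.83, "z": 0, "twist": 16, "jaw": 0.5}])

```text
clock: 19.4
eef_pos: [0.4952, 0.2257, 0.1247]
tool_rot: [-0.21, 0.676, 0.208, 0.675]
ft_force: [3.5, 4.0, -7.4]
grip_width: 0.0146
```

```bash
python3 arc.py 1.6
```

```text
19.4 [0.49516032 0.22566118 0.12473442] F [ 3.54109681  4.04526472 -7.38790423] ang 30.523841027293642 rad 0.15035136615829714 jaw 34.43355500402704 0.01464035437773162
1 [-0.33 -0.26] 1.6
2 [-0.67 -0.51] 3.2
3 [-1.   -0.76] 4.800000000000001
4 [-1.33 -1.02] 6.4
5 [-1.65 -1.29] 8.0
6 [-1.96 -1.57] 9.600000000000001
7 [-2.27 -1.86] 11.200000000000001
8 [-2.56 -2.15] 12.8
9 [-2.85 -2.46] 14.4
10 [-3.13 -2.77] 16.0
```

Emit:
step_arm(series=[{"x": -0.34, "y": -0.24, "z": 0, "twist": 1.4, "jaw": 0.5}, {"x": -0.68, "y": -0.49, "z": 0, "twist": 2.8, "jaw": 0.5}, {"x": -1.02, "y": -0.74, "z": 0, "twist": 4.3, "jaw": 0.5}, {"x": -1.35, "y": -1.0, "z": 0, "twist": 5.8, "jaw": 0.5}, {"x": -1.67, "y": -1.27, "z": 0, "twist": 7.3, "jaw": 0.5}, {"x": -1.98, "y": -1.55, "z": 0, "twist": 8.8, "jaw": 0.5}, {"x": -2.29, "y": -1.84, "z": 0, "twist": 10.3, "jaw": 0.5}, {"x": -2.58, "y": -2.14, "z": 0, "twist": 11.8, "jaw": 0.5}, {"x": -2.87, "y": -2.44, "z": 0, "twist": 13, "jaw": 0.5}])

```text
clock: 20.15
eef_pos: [0.4679, 0.203, 0.1247]
tool_rot: [-0.285, 0.647, 0.284, 0.648]
ft_force: [4.6, 6.6, -9.5]
grip_width: 0.0146
```

```bash
python3 arc.py 0.8
```

```text
20.15 [0.46788342 0.20300721 0.12472491] F [ 4.6431965   6.56446331 -9.48904116] ang 44.06506073217085 rad 0.15040383111536515 jaw 47.49968604457192 0.014639203033794686
1 [-0.11 -0.18] 0.8
2 [-0.25 -0.34] 1.6
3 [-0.39 -0.49] 2.4000000000000004
4 [-0.53 -0.65] 3.2
5 [-0.66 -0.81] 4.0
6 [-0.8  -0.98] 4.800000000000001
7 [-0.93 -1.14] 5.6000000000000005
8 [-1.05 -1.31] 6.4
9 [-1.18 -1.47] 7.2
10 [-1.3  -1.64] 8.0
```

Emit:
step_arm(series=[{"x": -0.14, "y": -0.15, "z": 0, "twist": 0.8, "jaw": 0.5}, {"x": -0.28, "y": -0.3, "z": 0, "twist": 1.6, "jaw": 0.5}, {"x": -0.42, "y": -0.46, "z": 0, "twist": 2.4, "jaw": 0.5}, {"x": -0.55, "y": -0.62, "z": 0, "twist": 3.2, "jaw": 0.5}, {"x": -0.68, "y": -0.78, "z": 0, "twist": 4, "jaw": 0.5}, {"x": -0.8, "y": -0.94, "z": 0, "twist": 4.8, "jaw": 0.5}, {"x": -0.8, "y": -0.94, "z": 0, "twist": 4.8, "jaw": 0.5}, {"x": -0.8, "y": -0.94, "z": 0, "twist": 4.8, "jaw": 0.5}])

```text
clock: 20.82
eef_pos: [0.4609, 0.1952, 0.1247]
tool_rot: [-0.311, 0.633, 0.312, 0.637]
ft_force: [4.2, 4.9, -6.6]
grip_width: 0.0143
```

```bash
python3 arc.py 0.8
```

```text
20.8167 [0.46086952 0.19515362 0.12470054] F [ 4.21152805  4.90767345 -6.64567308] ang 48.076217265224955 rad 0.1504660071441439 jaw 52.27113431675083 0.014297947475364212
1 [-0.1  -0.19] 0.8
2 [-0.23 -0.36] 1.6
3 [-0.35 -0.52] 2.4000000000000004
4 [-0.48 -0.69] 3.2
5 [-0.6  -0.86] 4.0
6 [-0.72 -1.03] 4.800000000000001
7 [-0.84 -1.21] 5.6000000000000005
8 [-0.95 -1.38] 6.4
9 [-1.07 -1.56] 7.2
10 [-1.18 -1.73] 8.0
```

Emit:
step_arm(series=[{"x": -0.12, "y": -0.15, "z": 0, "twist": 0.5, "jaw": 0.5}, {"x": -0.25, "y": -0.31, "z": 0, "twist": 1, "jaw": 0.5}, {"x": -0.25, "y": -0.31, "z": 0, "twist": 1, "jaw": 0.5}, {"x": -0.25, "y": -0.31, "z": 0, "twist": 1, "jaw": 0.5}, {"x": -0.25, "y": -0.31, "z": 0, "twist": 1, "jaw": 0.5}])

```text
clock: 21.23
eef_pos: [0.46, 0.1945, 0.1248]
tool_rot: [-0.316, 0.628, 0.319, 0.635]
ft_force: [5.7, 8.1, -8.2]
grip_width: 0.0145
```

```bash
python3 arc.py 0.8
```

```text
21.2333 [0.45999562 0.19450231 0.12483796] F [ 5.7150173   8.11030125 -8.2221788 ] ang 48.47841986471988 rad 0.15073117091276303 jaw 53.333295787708735 0.014460344374084102
1 [-0.07 -0.21] 0.8
2 [-0.2  -0.38] 1.6
3 [-0.33 -0.54] 2.4000000000000004
4 [-0.45 -0.71] 3.2
5 [-0.57 -0.88] 4.0
6 [-0.69 -1.05] 4.800000000000001
7 [-0.81 -1.23] 5.6000000000000005
8 [-0.92 -1.4 ] 6.4
9 [-1.03 -1.58] 7.2
10 [-1.14 -1.76] 8.0
```

Emit:
step_arm(series=[{"x": -0.2, "y": -0.25, "z": 0, "twist": 0, "jaw": 0.5}, {"x": -0.38, "y": -0.47, "z": 0, "twist": 0, "jaw": 0.5}, {"x": -0.38, "y": -0.47, "z": 0, "twist": 0, "jaw": 0.5}, {"x": -0.38, "y": -0.47, "z": 0, "twist": 0, "jaw": 0.5}, {"x": -0.38, "y": -0.47, "z": 0, "twist": 0, "jaw": 0.5}, {"x": -0.38, "y": -0.47, "z": 0, "twist": 0, "jaw": 0.5}])

```text
clock: 21.73
eef_pos: [0.4593, 0.1936, 0.1249]
tool_rot: [-0.315, 0.625, 0.321, 0.638]
ft_force: [8.7, 13.0, -12.2]
grip_width: 0.0147
```

```bash
python3 arc.py 0.8|head -1; python3 - <<'E'
from h import *
for n in("top","scene","wrist"):
    i,d=bot.camera(n);i=i[:,:,::-1];cv2.imwrite(f"pics/{n}10.png",i)
    if n=="scene": crop(i,210,350,200,330,5,"pics/s10c.png")
o=bot.get_obs();print(o["eef_pos"],o["ft_force"],o["clock"])
E
```

```text
21.7333 [0.45928363 0.19363808 0.12492242] F [  8.7489391   13.0012586  -12.16597133] ang 48.90400853085845 rad 0.1507443408239753 jaw 53.451763366498234 0.01465281012874276
[0.4592822  0.1936407  0.12491122] [  9.79818513  11.33917684 -12.83719598] 21.8833
```

View pics/s10c.png

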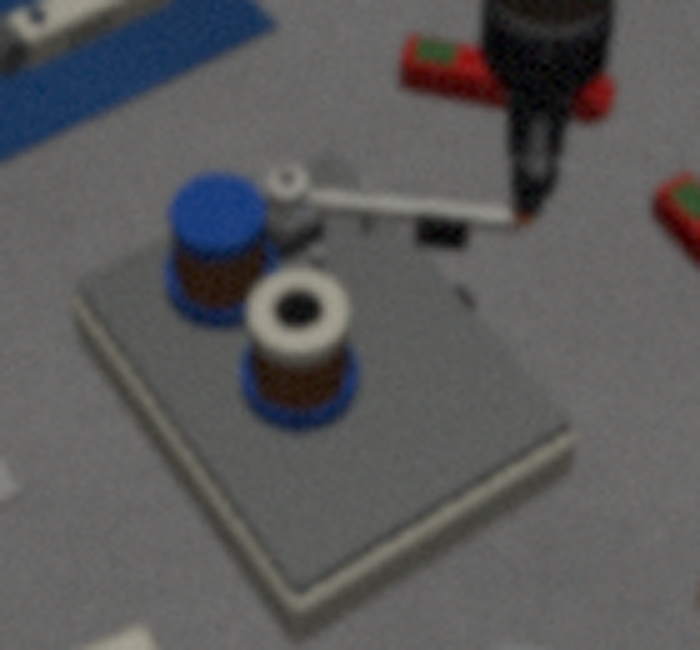

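View pics/wrist10.png

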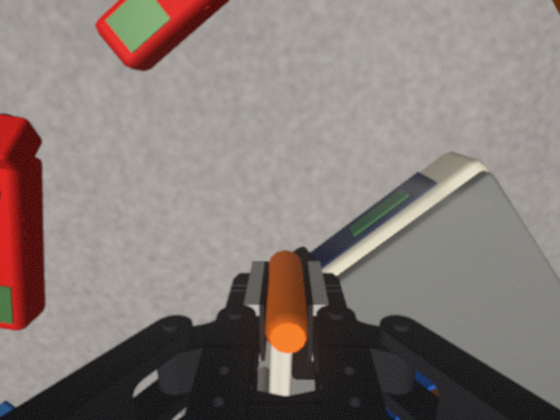

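View pics/top10.png

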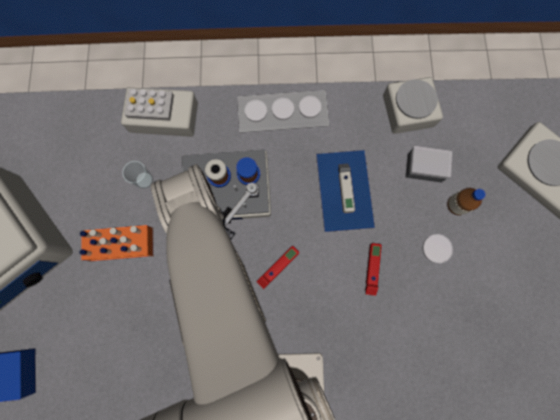

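Emit:
step_arm(series=[{"x": -0.3, "y": -0.38, "z": -0.1, "twist": 0, "jaw": 0.5}, {"x": -0.45, "y": -0.56, "z": -0.2, "twist": 0, "jaw": 0.5}, {"x": -0.45, "y": -0.56, "z": -0.2, "twist": 0, "jaw": 0.5}, {"x": -0.45, "y": -0.56, "z": -0.2, "twist": 0, "jaw": 0.5}, {"x": -0.45, "y": -0.56, "z": -0.2, "twist": 0, "jaw": 0.5}, {"x": -0.45, "y": -0.56, "z": -0.2, "twist": 0, "jaw": 0.5}, {"x": -0.45, "y": -0.56, "z": -0.2, "twist": 0, "jaw": 0.5}, {"x": -0.45, "y": -0.56, "z": -0.2, "twist": 0, "jaw": 0.5}])

```text
clock: 22.55
eef_pos: [0.4594, 0.1937, 0.1249]
tool_rot: [-0.314, 0.62, 0.324, 0.642]
ft_force: [9.6, 16.9, -7.1]
grip_width: 0.0142
```

```bash
python3 arc.py 0.8|head -1
```

```text
22.55 [0.45939271 0.19369026 0.12488356] F [ 9.63937336 16.93028529 -7.12534952] ang 48.862629576785565 rad 0.15069168236488104 jaw 53.63198471484441 0.01417165402982868
```

```bash
python3 - <<'E'
from h import *
i,d=bot.camera("scene")
o=bot.get_obs();print(o["eef_pos"],o["ft_force"],o["grip_width"],o["clock"])
print(bot.job_done())
E
```

```text
[0.4593515  0.19368618 0.12483744] [ 9.32607968 17.75768821 -5.94548869] 0.01465117121068016 22.6
the job is handed in; nothing more can be done
None
```

I did every step in the order you asked and handed the job in at 22.6 s.

- **Thermometer reading:** I held the lens about 8 cm from the dot for about 2.5 s. The line of sight met the cap within about 1 mm of the dot's measured centre. The measured tool pose varied by about 0.1 mm during the hold. A scene picture taken just before, with the arm about 2 mm from that pose, agreed with the computed pose.
- **Thermometer put back:** it lies flat in the middle of its blue mat, released. A wrist picture afterwards showed this.
- **Clamp:** the gripper is still on the orange handle. The arm is at about 48.9° by my estimate; the stop is at 48.7°. In the last push the handle did not move while the force rose to about 19 N, above the 10.3 N spring, so it is against the stop.
- **Jar:** the dotted jar stands in its cup with the dot where it started. The top and scene pictures showed nothing else moved.

**Disagreements:**
- The cameras differed by up to about 1.5 cm on the clamp's pivot, so I worked its position out from the handle and the shaker's geometry. The handle then kept to the expected 150 mm radius within 1 mm.
- Up to about 13 N of vertical force showed at the handle while I pushed. It was about 6 N at the end, with no sign of slipping.

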